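# Index the seal carver's vise seven clicks from its stop

## Task

The carver wants the vise turned for the slanting strokes: bring the round brass vise back anticlockwise (seen from above) until it meets its stop, gently, then turn it clockwise exactly seven clicks from the stop and leave it resting there in the seventh click. Keep off the half-cut stone in its jaws and leave the other things around it where they are.

Things in the scene. Friction and masses are not known exactly. Their poses are not given: they have to be found in the camera images.
- base: Dark steel disc, 132 mm across and 20 mm high, fixed to the work surface: the indexing base on which the vise turns. Origin on the turning axis at the underside (table height), z up. A steel stop pin, 8 mm thick, stands 9 mm above the disc on its x axis, 60 mm from the turning axis. There are no marks for the clicks.
- vise (a joint): Turn of the round brass vise about the base's axis: 0 at the stop, grows clockwise seen from above, up to 5.9. 24 clicks a turn, 0.262 rad each; rests only in a click (0 at the stop, 0.262, 0.524..). Starts 2 to 12 clicks on. Leaving a click takes about 7 N sideways at a knob; past half-way it snaps by itself into the next, ahead of the pusher; let go sooner, it springs back. The stop is solid; over 60 N would harm it.
- vise_mid (a point): Point on the turning axis in the vise, 44 mm above the table (knob height). The vise: brass disc 104 mm across, 20 to 34 mm above the table, carrying two dark steel jaws 76 mm long and two brass cheeks (tops 57 mm up). From each cheek a 10 mm thick screw runs outward to a knob. Only screws and knobs reach beyond 66 mm from the axis. At the stop, a dog on the vise's rim meets the base's pin.
- knob_a (a point): Centre of one knurled brass screw knob: a cylinder lying along a radius of the vise, 26 mm thick and 24 mm long (from 77 to 101 mm from the turning axis), centre 89 mm from it and 44 mm above the table. Turns with the vise, and is there to push it round by; with the vise at 0 it lies towards the base's +y. Clear for 35 mm beyond its end all round.
- knob_b (a point): Centre of the other, equal knob on the opposite side of the vise; with the vise at 0 it lies towards the base's -y.
- stone: Pale green square seal stone, half cut, 30 x 30 mm, clamped upright in the middle of the jaws; origin at the centre of its underside; its top is 66 mm above the table. Not to be touched.
- spare_stone_mid (a point): Bystander: cream seal stone standing upright, 32 x 32 x 62 mm; point at its centre.
- wood_bed_mid (a point): Bystander: dark wooden seal bed with a wedge, 150 x 50 mm, up to 42 mm high; point on its middle, 19 mm up.
- dish_mid (a point): Bystander: white porcelain dish, 92 mm across, 42 mm high; point on its axis at half height.
- graver_mid (a point): Bystander: flat-lying graver, wooden handle and steel blade, about 160 mm long and 10 mm thick; point near its middle.
Not all that is in view belongs to the job. Of the things like the base, leave any that is blue or red; of the rest the larger one is meant.

How it is judged:
On the way, in this order (a step that is already met when the one before it is completed fails the run):
1. the vise has been brought back against its stop (value of joint vise below 0.05 rad), for 0.2 s.
2. the vise stands in the seventh click from the stop (value of joint vise between 1.7526 and 1.9126 rad), for 0.3 s.
At the end, for the whole second after the job is handed in: The vise rests in the seventh click from its stop (1.833 rad, within 0.08 rad), after having been against the stop; the bystanders are within 25 mm of where they were (all of step 2 and velocity of joint vise between -0.05 and 0.05 rad/s and distance of each of spare_stone_mid, wood_bed_mid, dish_mid, graver_mid from where it was at the start of the episode below 0.025 m); the robot touches nothing.
It fails at once if the half-cut stone is touched (more than 1 N) (contact force between stone and the fingers above 1 N or contact force between stone and the arm above 1 N).
It fails at once if the vise is rammed: pushed with more than 60 N (contact force between vise and the fingers above 60 N or contact force between vise and the arm above 60 N).
It fails at once if a bystander is knocked away (more than 25 mm) (distance of any of spare_stone_mid, wood_bed_mid, dish_mid, graver_mid from where it was at the start of the episode above 0.025 m).
It also fails if it takes over 72 s, if anything falls off the work surface, if the arm or the gripper's body presses on something with over 40 N, if the wrist force passes 120 N, or if a joint passes its speed limit or range.

## Robot

A 6-joint arm with a two-finger parallel gripper is mounted at the origin on the work surface. World frame = base frame: x ahead of the robot, y to its left, z up, the work surface at z = 0. Lengths are in m, angles in rad, forces in N, time in s.
With the tool pointing down it reaches from about 0.35 to 0.775 m from the base axis. Payload 7.3 kg.
Tool frame: the origin (TCP) lies at the centre of the arm's flange, where the gripper is bolted on; the fingertips stand 178 mm ahead of it and the grasp point (between the pads) lies 159 mm ahead of it; z points along the fingers, y is the line along which they close (so a half turn about z gives the same grasp; the last joint's range is limited). The gripper opens to 92 mm and grips with 3 to 60 N. Pads are 19 mm wide; open, the fingers measure 130 mm over their backs; the gripper's body (75 mm by 190 mm) begins 47 mm behind the grasp point.
Start: joints at [1.048, 0.342, 1.524, -0, 1.275, -0.146], TCP at [0.193, 0.488, 0.405] pointing down, gripper open.
Joint ranges: [-2.53, 2.53], [-0.77, 2.02], [0.04, 2.7], [-1, 4.14], [0.28, 2.66], [-3.11, 3.11]. Speed limits (rad/s): [2.57, 2.57, 3.14, 3.14, 3.14, 3.14].

## Interface

Orientations are given as [roll, pitch, yaw] about the fixed x, y, z axes, in that order (R = Rz(yaw) Ry(pitch) Rx(roll)).
In Python, from cell import telemetry, vision, ticket gives the robot as it stands.
- The arm moves only by the shell command python3 -m crank 'ROWS' [FORCE]. ROWS is JSON, a list of rows, each a list of 5 numbers: the gripper command: -1 is shut, 1 is fully open, values between are in proportion, then the shift along the tool's x, y, z in mm, then the turn about the tool's z in rad. In form: [[fingers, dx, dy, dz, roll], ...]. A call has 1 to 12 rows; each row is the pose to reach, as a shift and turn from the pose commanded when the call began, along the tool's axes at that moment; what a row does not reach only later rows make up. A row lasts 1/12 s, in which the tool goes at most 41.7 mm and 7.16 degrees, less where a joint would pass 70% of its speed; a pose out of reach is approached as far as the arm can. A call with a gripper value outside its range is refused whole. The fingers move at their own pace and stop on an object; FORCE is the grip in N (left out, the last holds). Time passes only in rows, so rows that repeat a pose let the fingers close. It gives the time, the measured TCP pose, the force, the opening and the grip force at its end, in the units of the state.
- telemetry.observe(): the state, without advancing time (a new reading comes with each control period).
- vision.read_camera(name): name is "scene" or "side" or "wrist"; returns (picture, depth): 480x640x3 uint8, red, green, blue; 480x640 float32, m along the optical axis (not along the pixel's ray), 0 where there is no reading.
- vision.get_calibration(name): a dict with "camera_matrix" (3x3 intrinsics, pixels), "rvec" (rotation vector, rad) and "tvec" (3), from world to camera coordinates, as OpenCV has them. Camera axes: x right, y down, z forward; pixel columns grow to the right and rows downward; lengths in m; the calibration is good to about 2 mm. A picture is of the moment at which its call begins: read the wrist's pose just before it. get_calibration takes no time and is no camera call; for the wrist camera it gives the pose at the moment of the call.
- ticket.hand_in(): hands the job in; it is judged then, once.
The state is a dict: "time": time; "qpos": joint angles; "qvel": joint speeds; "joint_efforts": joint torques, N m; "tool_pos": TCP position; "tool_rot": TCP orientation; "contact_force": force on the tool from outside, world axes, zero at the start; "torque": the same for the moment, N m; "opening": finger opening in m; "grip_force": force on a finger pad.
Only numpy, scipy, OpenCV 4.12 (cv2) and the standard library are available. Lean on these libraries where they do the work, as an engineer would, in place of code of your own. Each camera call takes 0.05 s, during which the arm holds its last target. There are 200 camera calls.

## Working session

There is one attempt and no reset: what is moved stays moved. The work goes in short steps, Python scripts to look and compute and a shell command to move; the robot and the scene stay as the last step left them, time stands still between calls to the robot, and variables do not carry over. Pictures are saved under pics/ and viewed, at most 10 in all, crops included, and the job is handed in when it is done.

```bash
mkdir -p pics; ls; python3 - <<'E'
from cell import telemetry, vision
import cv2,numpy as np
s=telemetry.observe();print({k:np.round(v,3).tolist() for k,v in s.items()})
ims=[]
for n in ["scene","side"]:
    p,d=vision.read_camera(n);c=vision.get_calibration(n)
    np.savez(f"{n}.npz",p=p,d=d,K=c["camera_matrix"],r=c["rvec"],t=c["tvec"])
    cv2.imwrite(f"pics/{n}1.png",p[:,:,::-1]);print(n,c)
E
```

```text
pics
{'time': 0.0, 'qpos': [1.048, 0.343, 1.525, 0.0, 1.275, -0.146], 'qvel': [-0.0, -0.0, -0.001, -0.0, 0.002, 0.0], 'joint_efforts': [0.001, -43.124, -24.423, 0.072, 0.056, -0.0], 'tool_pos': [0.193, 0.488, 0.404], 'tool_rot': [-3.14, -0.0, 2.765], 'contact_force': [-0.302, 1.207, -0.326], 'torque': [-0.002, 0.005, -0.032], 'grip_force': 0.0, 'opening': 0.092}
scene {'camera_matrix': array([[482.30207975,   0.        , 323.79716255],
       [  0.        , 482.30207975, 234.80522313],
       [  0.        ,   0.        ,   1.        ]]), 'rvec': array([ 1.16822844,  2.11454207, -1.18241274]), 'tvec': array([ 0.24834666, -0.15660846,  1.38209395])}
side {'camera_matrix': array([[537.04298298,   0.        , 320.58986576],
       [  0.        , 537.04298298, 240.44619716],
       [  0.        ,   0.        ,   1.        ]]), 'rvec': array([ 2.2285718 , -0.42557227,  0.17452871]), 'tvec': array([-0.44603601,  0.18143075,  1.14369133])}
```

View pics/scene1.png

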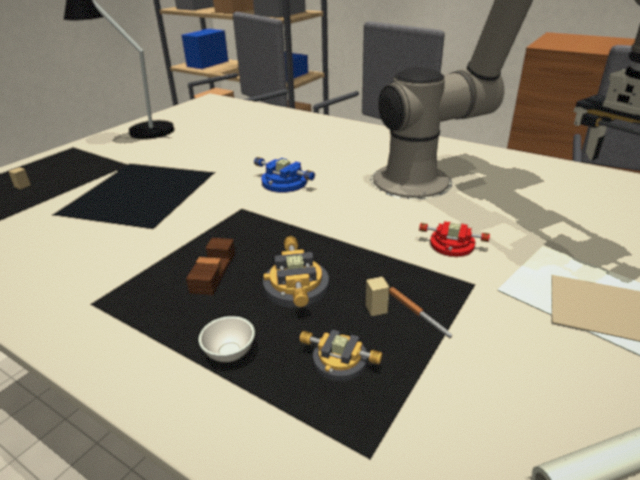

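View pics/side1.png

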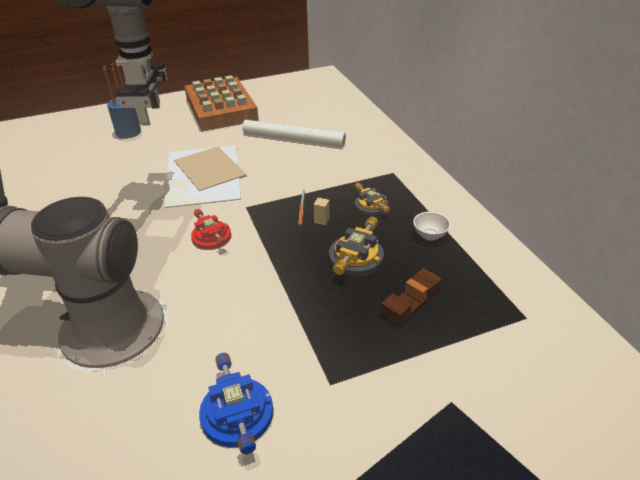

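The large brass vise is at scene (296,275) and side (357,250). The smaller brass one at scene (340,350) and the blue and red ones are decoys.

```bash
cat > h.py <<'E'
import numpy as np,cv2
from scipy.spatial.transform import Rotation as R
def cloud(p,d,K,r,t):
    v,u=np.nonzero(d>0);z=d[v,u]
    c=np.c_[(u-K[0,2])*z/K[0,0],(v-K[1,2])*z/K[1,1],z]
    M=cv2.Rodrigues(np.float64(r))[0]
    return (c-t)@M, p[v,u], u, v
def ray(px,z,K,r,t):
    M=cv2.Rodrigues(np.float64(r))[0]
    d=M.T@np.linalg.inv(K)@[px[0],px[1],1.];o=-M.T@t
    return o+d*(z-o[2])/d[2]
def grab(n):
    from cell import vision
    c=vision.get_calibration(n);p,d=vision.read_camera(n)
    return p,d,c["camera_matrix"],c["rvec"],c["tvec"]
E
python3 - <<'E'
import numpy as np
from h import *
for n,px in [("scene",dict(stone=(295,258),knA=(291,243),knB=(300,296),dish=(228,338),spare=(377,296),bed=(210,265),grav=(420,312),small=(340,345))),("side",dict(stone=(357,238),knA=(342,264),knB=(372,226),dish=(431,226),spare=(322,211),bed=(410,298),grav=(302,205),small=(372,196)))]:
    f=np.load(n+".npz");a=[f[k] for k in "pdKrt"]
    P,C,u,v=cloud(*a)
    for k,(x,y) in px.items():
        m=(abs(u-x)<4)&(abs(v-y)<4);print(n,k,np.round(np.median(P[m],0),3),np.round(ray((x,y),.044,*a[2:])[:2],3))
E
```

```text
scene stone [0.566 0.004 0.068] [ 0.539 -0.018]
scene knA [ 0.51  -0.048  0.055] [ 0.498 -0.058]
scene knB [0.644 0.07  0.056] [0.633 0.061]
scene dish [ 0.761 -0.004  0.012] [0.784 0.022]
scene spare [0.56  0.182 0.045] [0.56  0.181]
scene bed [ 0.642 -0.155  0.039] [ 0.648 -0.15 ]
scene grav [0.521 0.25  0.008] [0.559 0.265]
scene small [0.702 0.188 0.046] [0.7   0.188]
side stone [ 0.569 -0.003  0.065] [0.58  0.021]
side knA [ 0.507 -0.061  0.054] [ 0.511 -0.051]
side knB [0.632 0.049 0.046] [0.633 0.049]
side dish [0.792 0.029 0.01 ] [ 0.767 -0.006]
side spare [0.543 0.155 0.044] [0.542 0.154]
side bed [ 0.621 -0.175  0.011] [ 0.602 -0.203]
side grav [0.52  0.251 0.002] [0.504 0.198]
side small [0.69  0.171 0.04 ] [0.688 0.165]
```

```bash
cat > pose.py <<'E'
from h import *
from cell import telemetry,vision
def tool(w):  # world shift (m) -> tool mm
    s=telemetry.observe();M=R.from_euler('xyz',s["tool_rot"]).as_matrix()
    return np.round(M.T@np.array(w)*1000,1)
def st():
    s=telemetry.observe();print(s["time"],np.round(s["tool_pos"],4),np.round(s["tool_rot"],3),"F",np.round(s["contact_force"],1),"op",s["opening"],"q6",np.round(s["qpos"],2))
    return s
E
python3 - <<'E'
from pose import *
s=st();c=vision.get_calibration("wrist");M=cv2.Rodrigues(c["rvec"])[0];o=-M.T@c["tvec"]
Rt=R.from_euler('xyz',s["tool_rot"]).as_matrix()
print("cam in tool",Rt.T@(o-s["tool_pos"]),"axes\n",np.round(Rt.T@M.T,2));print(c["camera_matrix"])
print(tool([.57-.193,-.488,0]))
E
```

```text
0.1 [0.1931 0.4881 0.4041] [-3.14  -0.     2.765] F [0.2 0.  0.4] op 0.09177843415518046 q6 [ 1.05  0.34  1.52 -0.    1.28 -0.15]
cam in tool [ 0.07870992 -0.00068804  0.01926667] axes
 [[-0.   -0.96 -0.29]
 [ 1.   -0.    0.  ]
 [-0.   -0.29  0.96]]
[[362.31091939   0.         325.25837228]
 [  0.         362.31091939 243.20966183]
 [  0.           0.           1.        ]]
[-5.301e+02 -3.151e+02  3.000e-01]
```

```bash
python3 -m crank '[[1,-35,-21,0,0],[1,-70,-42,0,0],[1,-105,-63,0,0],[1,-140,-84,0,0],[1,-175,-105,0,0],[1,-210,-126,0,0],[1,-245,-147,0,0],[1,-280,-168,0,0],[1,-315,-189,0,0],[1,-350,-210,0,0],[1,-380,-230,0,0],[1,-400,-240,0,0]]'; python3 -m crank '[[1,-35,-20,0,0],[1,-70,-40,10,0],[1,-105,-60,20,0],[1,-130,-75,30,0],[1,-130,-75,40,0],[1,-130,-75,40,0]]'
python3 - <<'E'
from pose import *
st();a=grab("wrist");np.savez("w1.npz",**dict(zip("pdKrt",a)))
cv2.imwrite("pics/w1.png",a[0][:,:,::-1]);st()
E
```

```text
time: 1.1
tool_pos: [0.4782, 0.1148, 0.4044]
tool_rot: [-3.141, 0.0, 2.762]
contact_force: [-0.5, -0.6, -0.5]
opening: 0.0919
grip_force: 0.0
time: 1.6
tool_pos: [0.57, -0.001, 0.3616]
tool_rot: [-3.141, -0.005, 2.762]
contact_force: [-0.7, 0.6, 0.6]
opening: 0.0921
grip_force: 0.0
1.6 [ 0.57   -0.001   0.3616] [-3.141 -0.005  2.762] F [-0.7  0.6  0.6] op 0.09210349282555355 q6 [-0.14  0.46  1.46  0.    1.22 -1.33]
1.65 [5.696e-01 1.000e-04 3.630e-01] [-3.141 -0.004  2.764] F [ 0.1 -0.3  0.4] op 0.0917896318405754 q6 [-0.13  0.46  1.46  0.    1.23 -1.33]
```

View pics/w1.png

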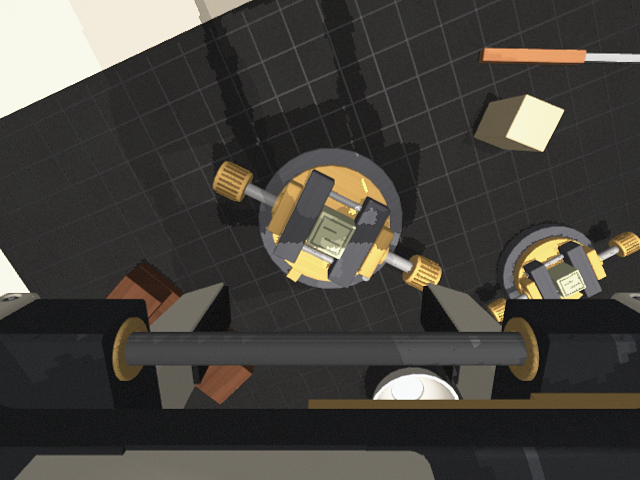

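The vise shows centred near (331,222), with knobs at (233,181) and (424,272) and a brass dog near (296,272). I'll zoom in to find the pin.

```bash
python3 - <<'E'
import cv2
p=cv2.imread("pics/w1.png")[130:310,200:450]
p=cv2.resize(p,None,fx=3.2,fy=3.2,interpolation=cv2.INTER_CUBIC);cv2.imwrite("pics/w1c.png",cv2.convertScaleAbs(p,alpha=1.4,beta=15))
E
```

```text
(no output)
```

View pics/w1c.png

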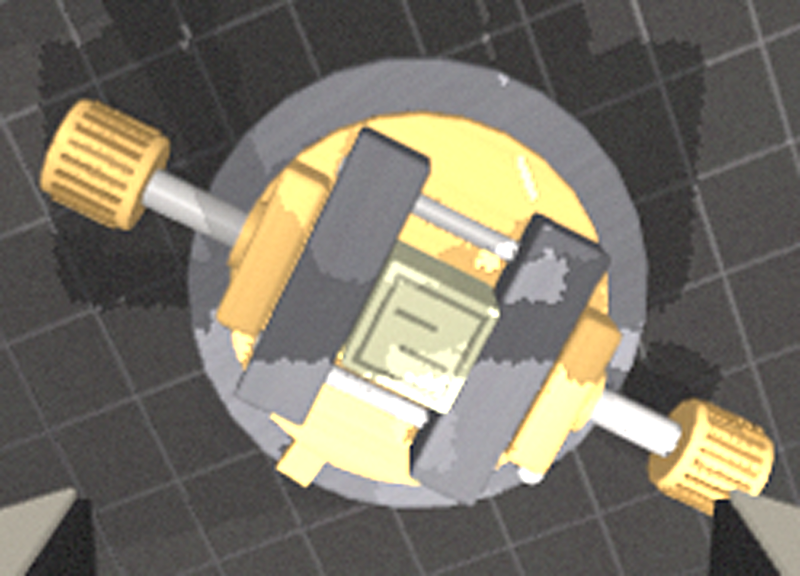

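```bash
python3 - <<'E'
from h import *
f=np.load("w1.npz");a=[f[k] for k in "pdKrt"]
p=a[0].astype(int)
k1=ray((233,181),.044,*a[2:]);k2=ray((424,272),.044,*a[2:]);c=(k1+k2)/2
print("knobs",k1,k2,"axis",c,"r",np.linalg.norm(k1-k2)/2)
# base circle: dark-gray disc fit on plane .02
P,C,u,v=cloud(*a)
m=(P[:,2]>.012)&(P[:,2]<.026)&(np.hypot(*(P[:,:2]-c[:2]).T)<.08)
h=cv2.minEnclosingCircle((P[m,:2]*1000).astype(np.float32));print("disc pts",m.sum(),h)
# elevated pts on annulus 55..66mm: pin / dog
w=P[:,:2]-c[:2];r=np.hypot(*w.T);an=np.degrees(np.arctan2(w[:,1],w[:,0]))
for lo,hi in((.054,.059),(.0565,.065)):
    m=(r>lo)&(r<hi)&(P[:,2]>.0235)
    H=np.histogram(an[m],np.arange(-180,181,6));print(lo,[(int(b),int(n)) for n,b in zip(H[0],H[1]) if n>0])
E
```

```text
knobs [ 0.50055059 -0.055414    0.044     ] [0.63455664 0.0658888  0.044     ] axis [0.56755362 0.0052374  0.044     ] r 0.0903769736165573
disc pts 4231 ((567.2908935546875, 4.268288612365723), 65.82976531982422)
0.054 [(-144, 587), (-138, 2946), (-132, 906), (-126, 1171), (-120, 571), (-114, 131), (-108, 275), (-102, 211), (-66, 19), (-60, 35), (-54, 5), (6, 7), (36, 31), (42, 32), (72, 417), (84, 549), (90, 1192), (96, 560), (102, 1212)]
0.0565 [(-150, 6), (-144, 2402), (-138, 4113), (-132, 1693), (-126, 288), (-120, 714), (-66, 31), (-60, 53), (-54, 8), (6, 24), (12, 1), (36, 57), (42, 55), (72, 160), (84, 1165), (90, 1245), (96, 1847), (102, 705)]
```

```bash
python3 - <<'E'
from h import *
f=np.load("w1.npz");a=[f[k] for k in "pdKrt"];p=a[0]
P,C,u,v=cloud(*a);c=np.array([.5673,.0045])
w=P[:,:2]-c;r=np.hypot(*w.T);an=np.degrees(np.arctan2(w[:,1],w[:,0]))
m=(r>.0535)&(r<.067)&(P[:,2]>.0232)&(P[:,2]<.04)
H=np.histogram(an[m],np.arange(-180,181,3))
for n,b in zip(H[0],H[1]):
    if n>3:
        q=m&(an>=b)&(an<b+3);print(int(b),n,np.round(P[q].mean(0),3),"z max",P[q,2].max().round(3),"px",u[q].mean().round(),v[q].mean().round(),"col",C[q].mean(0).round())
# polar unwrap on plane z=.029 
M=cv2.Rodrigues(a[3])[0]
an=np.radians(np.arange(0,360,.5));rr=np.arange(.045,.075,.0004)
g=np.array([[[c[0]+x*np.cos(t),c[1]+x*np.sin(t),.027] for t in an] for x in rr],np.float64).reshape(-1,3)
px=cv2.projectPoints(g,a[3],a[4],a[2],None)[0].reshape(len(rr),len(an),2).astype(np.float32)
im=cv2.remap(p,px[...,0].copy(),px[...,1].copy(),cv2.INTER_CUBIC)
im=np.vstack([im[:,:360],im[:,360:]]);im=cv2.resize(im,(800,340));cv2.imwrite("pics/polar.png",cv2.convertScaleAbs(im[:,:,::-1],alpha=1.8,beta=10))
E
```

```text
-63 33 [ 0.596 -0.047  0.03 ] z max 0.032 px 290.0 272.0 col [231. 203. 115.]
-60 34 [ 0.598 -0.045  0.031] z max 0.032 px 293.0 274.0 col [244. 221. 127.]
-57 34 [ 0.601 -0.044  0.03 ] z max 0.032 px 295.0 276.0 col [245. 223. 128.]
-54 19 [ 0.602 -0.042  0.031] z max 0.032 px 298.0 277.0 col [230. 203. 122.]
6 7 [0.626 0.013 0.029] z max 0.03 px 362.0 278.0 col [166. 163. 159.]
9 17 [0.627 0.015 0.03 ] z max 0.031 px 365.0 278.0 col [191. 188. 186.]
```

View pics/polar.png

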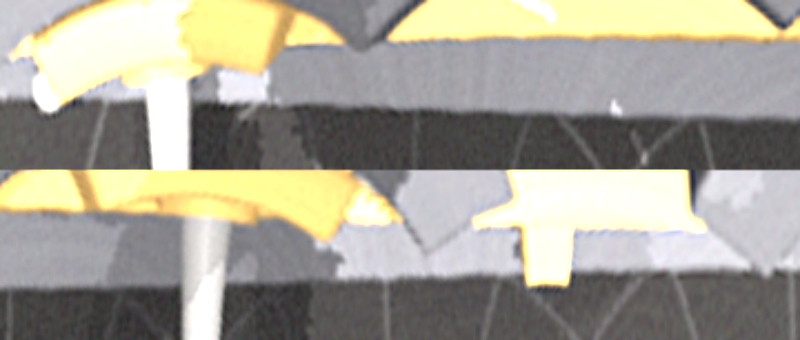

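The pin is at a bearing of about 12° and the dog at about -58°. That makes knob A the one at 42°, and the vise is 4 clicks on. I'll straddle knob B at -138° with the fingers loosely open, with tool x radial.

```bash
python3 -m crank '[[0.3,4,-7,0,0.12],[0.3,8,-14,0,0.24],[0.3,12,-21,0,0.36],[0.3,16,-28,0,0.48],[0.3,20,-35,0,0.6],[0.3,24,-42,0,0.72],[0.3,28,-49,0,0.84],[0.3,32,-56,0,0.96],[0.3,36,-63,0,1.08],[0.3,40,-70,0,1.2],[0.3,44,-77,0,1.32],[0.3,44,-77,0,1.44]]'; python3 -m crank '[[0.3,0,0,0,0.12],[0.3,0,0,0,0.24],[0.3,0,0,0,0.36],[0.3,0,0,0,0.48],[0.3,0,0,0,0.59],[0.3,0,0,0,0.59],[0.3,0,0,0,0.59]]'
python3 - <<'E'
from pose import *
s=st();c=np.array([.5673,.0045]);b=np.radians(-138);t=c+.091*np.array([np.cos(b),np.sin(b)])
print(tool([*(t-s["tool_pos"][:2]),.206-s["tool_pos"][2]]),"yaw err",42-np.degrees(s["tool_rot"][2]))
E
```

```text
time: 2.65
tool_pos: [0.4994, -0.0541, 0.3657]
tool_rot: [3.141, 0.0, 1.32]
contact_force: [0.2, -0.7, 0.3]
opening: 0.0596
grip_force: 0.0
time: 3.23
tool_pos: [0.5004, -0.054, 0.3655]
tool_rot: [3.141, -0.001, 0.74]
contact_force: [0.3, -0.2, 0.4]
opening: 0.0597
grip_force: 0.0
3.2333 [ 0.5004 -0.054   0.3655] [ 3.141e+00 -1.000e-03  7.400e-01] F [ 0.3 -0.2  0.4] op 0.059679736903207034 q6 [-0.26  0.34  1.64  0.    1.16  0.57]
[ -2.3   1.2 159.5] yaw err -0.38392212813425175
```

```bash
python3 -m crank '[[0.3,-2,1,20,0],[0.3,-2,1,45,0],[0.3,-2,1,70,0],[0.3,-2,1,90,0],[0.3,-2,1,105,0],[0.3,-2,1,115,0],[0.3,-2,1,125,0],[0.3,-2,1,135,0],[0.3,-2,1,145,0],[0.3,-2,1,155,0],[0.3,-2,1,159,0],[0.3,-2,1,159,0]]'
cat > arc.py <<'E'
# rows that turn the tool about the vise axis by dphi deg (anticlockwise +), n rows
from pose import *
import sys
def arc(dphi,n,g=0.3,c=(.5673,.0045)):
    s=telemetry.observe();M=R.from_euler('xyz',s["tool_rot"]).as_matrix();w=s["tool_pos"][:2]-np.array(c)
    out=[]
    for i in range(1,n+1):
        f=np.radians(dphi*i/n);d=np.array([[np.cos(f),-np.sin(f)],[np.sin(f),np.cos(f)]])@w-w
        x=M.T@[*d,0]*1000;out.append([g,round(x[0],1),round(x[1],1),0,round(-f,3)])
    print("bearing",np.degrees(np.arctan2(w[1],w[0])).round(1),"r",np.hypot(*w).round(4));print(out)
if __name__=="__main__": st();arc(float(sys.argv[1]),int(sys.argv[2]))
E
python3 - <<'E'
from arc import *
st();a=grab("wrist");cv2.imwrite("pics/w2.png",a[0][:,:,::-1]);arc(36,12)
E
```

```text
time: 4.23
tool_pos: [0.4998, -0.0572, 0.2047]
tool_rot: [-3.14, 0.001, 0.735]
contact_force: [-0.4, 0.9, -0.7]
opening: 0.0595
grip_force: 0.0
4.2333 [ 0.4998 -0.0572  0.2047] [-3.14e+00  1.00e-03  7.35e-01] F [-0.4  0.9 -0.7] op 0.059532784882567254 q6 [-0.27  0.56  1.82  0.    0.76  0.57]
bearing -137.5 r 0.0913
[[0.3, np.float64(0.2), np.float64(4.8), 0, np.float64(-0.052)], [0.3, np.float64(0.6), np.float64(9.5), 0, np.float64(-0.105)], [0.3, np.float64(1.2), np.float64(14.3), 0, np.float64(-0.157)], [0.3, np.float64(2.1), np.float64(19.0), 0, np.float64(-0.209)], [0.3, np.float64(3.3), np.float64(23.6), 0, np.float64(-0.262)], [0.3, np.float64(4.7), np.float64(28.2), 0, np.float64(-0.314)], [0.3, np.float64(6.3), np.float64(32.7), 0, np.float64(-0.367)], [0.3, np.float64(8.2), np.float64(37.1), 0, np.float64(-0.419)], [0.3, np.float64(10.2), np.float64(41.4), 0, np.float64(-0.471)], [0.3, np.float64(12.6), np.float64(45.6), 0, np.float64(-0.524)], [0.3, np.float64(15.1), np.float64(49.6), 0, np.float64(-0.576)], [0.3, np.float64(17.8), np.float64(53.5), 0, np.float64(-0.628)]]
```

View pics/w2.png

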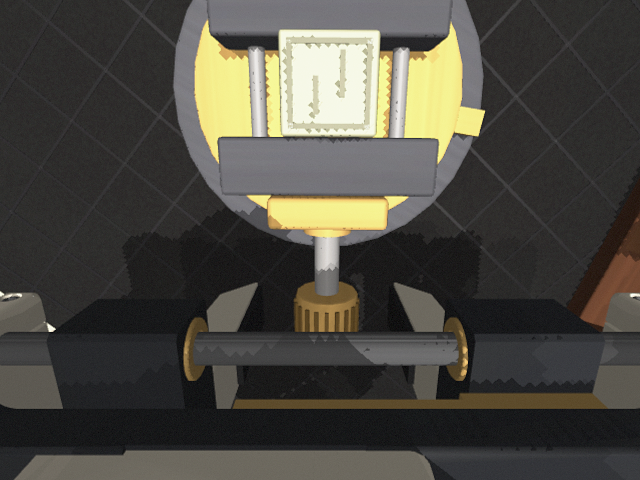

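The knob at (326,305) is centred between the fingers, and the dog is at (470,122). I'll now sweep anticlockwise.

```bash
python3 -m crank '[[0.3,0.2,4.8,0,-0.052],[0.3,0.6,9.5,0,-0.105],[0.3,1.2,14.3,0,-0.157],[0.3,2.1,19,0,-0.209],[0.3,3.3,23.6,0,-0.262],[0.3,4.7,28.2,0,-0.314],[0.3,6.3,32.7,0,-0.367],[0.3,8.2,37.1,0,-0.419],[0.3,10.2,41.4,0,-0.471],[0.3,12.6,45.6,0,-0.524],[0.3,15.1,49.6,0,-0.576],[0.3,17.8,53.5,0,-0.628]]'
cat > kn.py <<'E'
# bearing of knob B axis: steel screw + brass knob seen by wrist cam, via depth cloud at z .045-.06, r .055-.1
from pose import *
def knob(c=(.5673,.0045)):
    s=telemetry.observe();a=grab("wrist");P,C,u,v=cloud(*a)
    w=P[:,:2]-np.array(c);r=np.hypot(*w.T);C=C.astype(int)
    an=np.degrees(np.arctan2(w[:,1],w[:,0]));ref=np.degrees(s["tool_rot"][2])+180
    dn=(an-ref+180)%360-180
    m=(r>.068)&(r<.09)&(P[:,2]>.036)&(P[:,2]<.062)&(abs(dn)<22)&((r<.076)|(C[:,0]-C[:,2]>40))
    lo,hi=np.percentile(dn[m],[1,99]);b=(lo+hi)/2
    print("knob n",m.sum(),"rel mid",b.round(1),(lo.round(1),hi.round(1)),"median",np.median(dn[m]).round(1),"=> bearing",((ref+np.median(dn[m])+180)%360-180).round(1))
    return a
E
python3 - <<'E'
from kn import *
from arc import *
st();knob();arc(28,12)
E
```

```text
time: 5.28
tool_pos: [0.5492, -0.085, 0.2063]
tool_rot: [3.141, -0.0, 1.366]
contact_force: [0.8, 0.2, 0.8]
opening: 0.0599
grip_force: 0.0
5.2833 [ 0.5492 -0.085   0.2063] [ 3.141 -0.     1.366] F [0.8 0.2 0.8] op 0.05986732084511688 q6 [-0.29  0.63  1.67  0.    0.85 -0.09]
knob n 2914 rel mid -9.3 (np.float64(-18.1), np.float64(-0.6)) median -9.3 => bearing -111.1
bearing -100.8 r 0.0914
[[0.3, np.float64(0.1), np.float64(3.7), 0, np.float64(-0.041)], [0.3, np.float64(0.4), np.float64(7.4), 0, np.float64(-0.081)], [0.3, np.float64(0.8), np.float64(11.1), 0, np.float64(-0.122)], [0.3, np.float64(1.4), np.float64(14.8), 0, np.float64(-0.163)], [0.3, np.float64(2.1), np.float64(18.5), 0, np.float64(-0.204)], [0.3, np.float64(3.0), np.float64(22.1), 0, np.float64(-0.244)], [0.3, np.float64(4.0), np.float64(25.7), 0, np.float64(-0.285)], [0.3, np.float64(5.2), np.float64(29.2), 0, np.float64(-0.326)], [0.3, np.float64(6.5), np.float64(32.7), 0, np.float64(-0.367)], [0.3, np.float64(8.0), np.float64(36.1), 0, np.float64(-0.407)], [0.3, np.float64(9.6), np.float64(39.5), 0, np.float64(-0.448)], [0.3, np.float64(11.3), np.float64(42.8), 0, np.float64(-0.489)]]
```

```bash
python3 -m crank '[[0.3,0.1,3.7,0,-0.041],[0.3,0.4,7.4,0,-0.081],[0.3,0.8,11.1,0,-0.122],[0.3,1.4,14.8,0,-0.163],[0.3,2.1,18.5,0,-0.204],[0.3,3,22.1,0,-0.244],[0.3,4,25.7,0,-0.285],[0.3,5.2,29.2,0,-0.326],[0.3,6.5,32.7,0,-0.367],[0.3,8,36.1,0,-0.407],[0.3,9.6,39.5,0,-0.448],[0.3,11.3,42.8,0,-0.489]]'
python3 - <<'E'
from kn import *
from arc import *
st();knob();arc(6,6)
E
```

```text
time: 6.33
tool_pos: [0.5931, -0.0829, 0.2062]
tool_rot: [-3.141, 0.0, 1.853]
contact_force: [-0.8, -0.7, -0.3]
opening: 0.0597
grip_force: 0.3
6.3333 [ 0.5931 -0.0829  0.2062] [-3.141  0.     1.853] F [-0.8 -0.7 -0.3] op 0.05966254669150021 q6 [-0.27  0.69  1.54 -0.    0.92 -0.55]
knob n 2904 rel mid -10.4 (np.float64(-19.1), np.float64(-1.7)) median -10.4 => bearing -84.2
bearing -73.1 r 0.0912
[[0.3, np.float64(0.0), np.float64(1.6), 0, np.float64(-0.017)], [0.3, np.float64(0.1), np.float64(3.2), 0, np.float64(-0.035)], [0.3, np.float64(0.2), np.float64(4.8), 0, np.float64(-0.052)], [0.3, np.float64(0.3), np.float64(6.4), 0, np.float64(-0.07)], [0.3, np.float64(0.4), np.float64(7.9), 0, np.float64(-0.087)], [0.3, np.float64(0.6), np.float64(9.5), 0, np.float64(-0.105)]]
```

```bash
python3 -m crank '[[0.3,0,1,0,-0.011],[0.3,0,2,0,-0.022],[0.3,0,3,0,-0.033],[0.3,0,4,0,-0.044],[0.3,0,4,0,-0.044],[0.3,0,4,0,-0.044]]'
python3 - <<'E'
from kn import *
from arc import *
st();a=knob();cv2.imwrite("pics/w3.png",a[0][:,:,::-1])
E
```

```text
time: 6.88
tool_pos: [0.5971, -0.0816, 0.2057]
tool_rot: [3.142, -0.0, 1.896]
contact_force: [0.0, -1.4, -0.3]
opening: 0.0598
grip_force: 0.0
6.8833 [ 0.5971 -0.0816  0.2057] [ 3.142 -0.     1.896] F [ 0.  -1.4 -0.3] op 0.05975100002363412 q6 [-0.26  0.69  1.53  0.    0.92 -0.59]
knob n 2863 rel mid -7.1 (np.float64(-15.9), np.float64(1.6)) median -7.2 => bearing -78.6
```

View pics/w3.png

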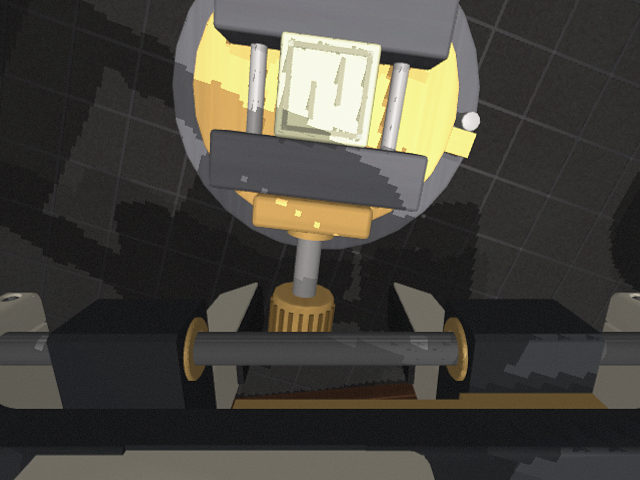

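The dog at (460,140) meets the pin at (471,121), so the vise is at its stop with knob B at -78.6°. The target for knob B is -183.6°. I'll turn clockwise now.

```bash
python3 - <<'E'
from arc import *
arc(-36,12)
E
```

```text
bearing -70.9 r 0.0912
[[0.3, np.float64(0.1), np.float64(-4.8), 0, np.float64(0.052)], [0.3, np.float64(0.4), np.float64(-9.5), 0, np.float64(0.105)], [0.3, np.float64(1.0), np.float64(-14.3), 0, np.float64(0.157)], [0.3, np.float64(1.8), np.float64(-19.0), 0, np.float64(0.209)], [0.3, np.float64(2.9), np.float64(-23.6), 0, np.float64(0.262)], [0.3, np.float64(4.2), np.float64(-28.2), 0, np.float64(0.314)], [0.3, np.float64(5.8), np.float64(-32.7), 0, np.float64(0.367)], [0.3, np.float64(7.6), np.float64(-37.2), 0, np.float64(0.419)], [0.3, np.float64(9.6), np.float64(-41.5), 0, np.float64(0.471)], [0.3, np.float64(11.8), np.float64(-45.7), 0, np.float64(0.524)], [0.3, np.float64(14.3), np.float64(-49.8), 0, np.float64(0.576)], [0.3, np.float64(17.0), np.float64(-53.7), 0, np.float64(0.628)]]
```

```bash
python3 -m crank '[[0.3,0.1,-4.8,0,0.052],[0.3,0.4,-9.5,0,0.105],[0.3,1,-14.3,0,0.157],[0.3,1.8,-19,0,0.209],[0.3,2.9,-23.6,0,0.262],[0.3,4.2,-28.2,0,0.314],[0.3,5.8,-32.7,0,0.367],[0.3,7.6,-37.2,0,0.419],[0.3,9.6,-41.5,0,0.471],[0.3,11.8,-45.7,0,0.524],[0.3,14.3,-49.8,0,0.576],[0.3,17,-53.7,0,0.628]]'; python3 -m crank '[[0.3,0.1,-4.8,0,0.052],[0.3,0.4,-9.5,0,0.105],[0.3,1,-14.3,0,0.157],[0.3,1.8,-19,0,0.209],[0.3,2.9,-23.6,0,0.262],[0.3,4.2,-28.2,0,0.314],[0.3,5.8,-32.7,0,0.367],[0.3,7.6,-37.2,0,0.419],[0.3,9.6,-41.5,0,0.471],[0.3,11.8,-45.7,0,0.524],[0.3,14.3,-49.8,0,0.576],[0.3,17,-53.7,0,0.628]]'
python3 - <<'E'
from kn import *
from arc import *
st();knob();arc(-30,12)
E
```

```text
time: 7.93
tool_pos: [0.5417, -0.0828, 0.2061]
tool_rot: [3.137, -0.001, 1.265]
contact_force: [5.6, -0.3, -2.3]
opening: 0.0595
grip_force: 2.5
time: 8.93
tool_pos: [0.4949, -0.0506, 0.2059]
tool_rot: [3.14, -0.001, 0.637]
contact_force: [0.2, 0.1, -0.3]
opening: 0.0596
grip_force: 0.0
8.9333 [ 0.4949 -0.0506  0.2059] [ 3.14e+00 -1.00e-03  6.37e-01] F [ 0.2  0.1 -0.3] op 0.05956897812283989 q6 [-0.26  0.55  1.84 -0.    0.75  0.68]
knob n 2926 rel mid 10.1 (np.float64(1.3), np.float64(18.8)) median 10.1 => bearing -133.4
bearing -143.4 r 0.0912
[[0.3, np.float64(0.1), np.float64(-4.0), 0, np.float64(0.044)], [0.3, np.float64(0.3), np.float64(-7.9), 0, np.float64(0.087)], [0.3, np.float64(0.7), np.float64(-11.9), 0, np.float64(0.131)], [0.3, np.float64(1.3), np.float64(-15.8), 0, np.float64(0.175)], [0.3, np.float64(2.1), np.float64(-19.7), 0, np.float64(0.218)], [0.3, np.float64(3.0), np.float64(-23.6), 0, np.float64(0.262)], [0.3, np.float64(4.1), np.float64(-27.4), 0, np.float64(0.305)], [0.3, np.float64(5.3), np.float64(-31.2), 0, np.float64(0.349)], [0.3, np.float64(6.8), np.float64(-34.9), 0, np.float64(0.393)], [0.3, np.float64(8.4), np.float64(-38.6), 0, np.float64(0.436)], [0.3, np.float64(10.1), np.float64(-42.2), 0, np.float64(0.48)], [0.3, np.float64(12.0), np.float64(-45.7), 0, np.float64(0.524)]]
```

```bash
python3 -m crank '[[0.3,0.1,-4,0,0.044],[0.3,0.3,-7.9,0,0.087],[0.3,0.7,-11.9,0,0.131],[0.3,1.3,-15.8,0,0.175],[0.3,2.1,-19.7,0,0.218],[0.3,3,-23.6,0,0.262],[0.3,4.1,-27.4,0,0.305],[0.3,5.3,-31.2,0,0.349],[0.3,6.8,-34.9,0,0.393],[0.3,8.4,-38.6,0,0.436],[0.3,10.1,-42.2,0,0.48],[0.3,12,-45.7,0,0.524]]'
python3 - <<'E'
from kn import *
from arc import *
st();knob();arc(-14,12)
E
```

```text
time: 9.98
tool_pos: [0.4772, -0.0068, 0.2058]
tool_rot: [3.141, -0.001, 0.115]
contact_force: [0.7, -0.1, -0.1]
opening: 0.0598
grip_force: 0.0
9.9833 [ 0.4772 -0.0068  0.2058] [ 3.141e+00 -1.000e-03  1.150e-01] F [ 0.7 -0.1 -0.1] op 0.059789701431847996 q6 [-0.17  0.53  1.89 -0.    0.72  1.28]
knob n 2989 rel mid 10.2 (np.float64(1.4), np.float64(18.9)) median 10.2 => bearing -163.3
bearing -173.3 r 0.091
[[0.3, np.float64(0.0), np.float64(-1.9), 0, np.float64(0.02)], [0.3, np.float64(0.1), np.float64(-3.7), 0, np.float64(0.041)], [0.3, np.float64(0.1), np.float64(-5.6), 0, np.float64(0.061)], [0.3, np.float64(0.3), np.float64(-7.4), 0, np.float64(0.081)], [0.3, np.float64(0.4), np.float64(-9.3), 0, np.float64(0.102)], [0.3, np.float64(0.6), np.float64(-11.1), 0, np.float64(0.122)], [0.3, np.float64(0.9), np.float64(-12.9), 0, np.float64(0.143)], [0.3, np.float64(1.1), np.float64(-14.8), 0, np.float64(0.163)], [0.3, np.float64(1.4), np.float64(-16.6), 0, np.float64(0.183)], [0.3, np.float64(1.8), np.float64(-18.4), 0, np.float64(0.204)], [0.3, np.float64(2.2), np.float64(-20.2), 0, np.float64(0.224)], [0.3, np.float64(2.6), np.float64(-22.0), 0, np.float64(0.244)]]
```

```bash
python3 -m crank '[[0.3,0,-1.9,0,0.02],[0.3,0.1,-3.7,0,0.041],[0.3,0.1,-5.6,0,0.061],[0.3,0.3,-7.4,0,0.081],[0.3,0.4,-9.3,0,0.102],[0.3,0.6,-11.1,0,0.122],[0.3,0.9,-12.9,0,0.143],[0.3,1.1,-14.8,0,0.163],[0.3,1.4,-16.6,0,0.183],[0.3,1.6,-17.5,0,0.194],[0.3,1.6,-17.5,0,0.194],[0.3,1.6,-17.5,0,0.194]]'
python3 - <<'E'
from kn import *
from arc import *
st();knob();arc(-4,4)
E
```

```text
time: 11.03
tool_pos: [0.4766, 0.0111, 0.2058]
tool_rot: [-3.141, -0.0, -0.078]
contact_force: [1.8, -1.8, 0.0]
opening: 0.0599
grip_force: 0.8
11.0333 [0.4766 0.0111 0.2058] [-3.141 -0.    -0.078] F [ 1.8 -1.8  0. ] op 0.05992892559282894 q6 [-0.14  0.53  1.89  0.    0.72  1.51]
knob n 2986 rel mid 10.4 (np.float64(1.6), np.float64(19.1)) median 10.4 => bearing -174.1
bearing 175.9 r 0.0909
[[0.3, np.float64(0.0), np.float64(-1.6), 0, np.float64(0.017)], [0.3, np.float64(0.0), np.float64(-3.2), 0, np.float64(0.035)], [0.3, np.float64(0.1), np.float64(-4.8), 0, np.float64(0.052)], [0.3, np.float64(0.2), np.float64(-6.3), 0, np.float64(0.07)]]
```

```bash
python3 -m crank '[[0.3,0,-1,0,0.011],[0.3,0,-2,0,0.022],[0.3,0,-3,0,0.033],[0.3,0,-4,0,0.044],[0.3,0,-5,0,0.054],[0.3,0,-5,0,0.054],[0.3,0,-5,0,0.054],[0.3,0,-5,0,0.054]]'
python3 - <<'E'
from kn import *
st();knob()
E
```

```text
time: 11.75
tool_pos: [0.4769, 0.016, 0.2057]
tool_rot: [-3.141, 0.0, -0.132]
contact_force: [-0.9, -0.7, 0.1]
opening: 0.0595
grip_force: 0.0
11.75 [0.4769 0.016  0.2057] [-3.141  0.    -0.132] F [-0.9 -0.7  0.1] op 0.059451286260102425 q6 [-0.13  0.53  1.89  0.    0.73  1.58]
knob n 2991 rel mid 4.7 (np.float64(-4.1), np.float64(13.4)) median 4.7 => bearing 177.1
```

The vise has snapped into click 7, 104.3° from the stop against 105° expected. The finger has about 9 mm clearance, so I'll lift straight up and check.

```bash
python3 -m crank '[[0.3,0,1,-3,0],[0.3,0,2,-10,0],[0.3,0,2,-20,0],[0.3,0,2,-32,0],[0.3,0,2,-46,0],[0.3,0,2,-60,0],[0.3,0,2,-78,0],[0.3,0,2,-96,0],[0.3,0,2,-114,0],[0.3,0,2,-130,0],[0.3,0,2,-140,0],[0.3,0,2,-140,0]]'
python3 - <<'E'
from kn import *
st();a=knob();cv2.imwrite("pics/w4.png",a[0][:,:,::-1]);st()
E
```

```text
time: 12.8
tool_pos: [0.477, 0.0138, 0.3485]
tool_rot: [-3.141, -0.005, -0.132]
contact_force: [0.2, 0.5, 0.5]
opening: 0.0594
grip_force: 0.0
12.8 [0.477  0.0138 0.3485] [-3.141 -0.005 -0.132] F [0.2 0.5 0.5] op 0.05944869971888375 q6 [-0.13  0.31  1.74  0.    1.09  1.57]
knob n 746 rel mid 4.7 (np.float64(-4.2), np.float64(13.6)) median 4.8 => bearing 177.2
12.85 [0.4767 0.0139 0.3471] [-3.141e+00 -3.000e-03 -1.320e-01] F [ 0.2 -0.  -0.2] op 0.05945695992171374 q6 [-0.13  0.31  1.74  0.    1.09  1.57]
```

View pics/w4.png

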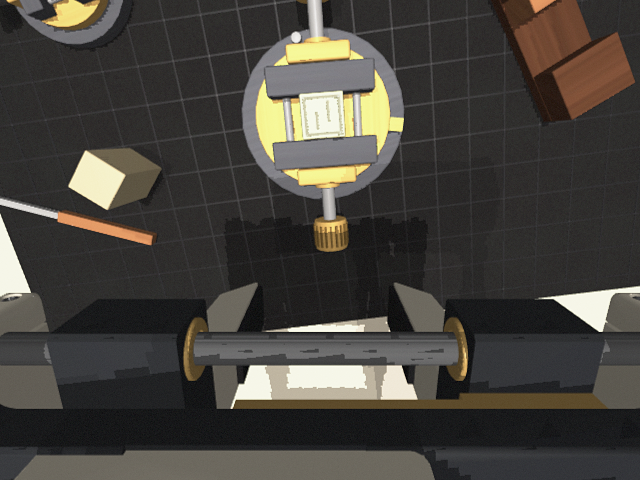

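The vise rests with knob B at (331,235) and the pin at (296,38). The knob angle is steady, the bystanders in view look undisturbed, and the gripper is clear.

```bash
python3 -c "
from cell import ticket;print(ticket.hand_in())"
```

```text
the job is handed in; nothing more can be done
None
```

I brought the vise back gently to its stop, turned it clockwise seven clicks (104.3° measured against 105° expected) and left it resting there with the gripper clear; the job is handed in, but no verdict came back.

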